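# Pull the latch pin and hold the toolbox lid open

### The arm

A 6-joint arm with a two-finger parallel gripper is mounted at the origin on the work surface. World frame = base frame: x ahead of the robot, y to its left, z up, the work surface at z = 0. Lengths are in m, angles in rad, forces in N, time in s.
With the tool pointing down it reaches from about 0.25 to 0.725 m from the base axis. Payload 4 kg.
Tool frame: the origin (TCP) lies at the centre of the arm's flange, where the gripper is bolted on; the fingertips stand 173 mm ahead of it and the grasp point (between the pads) lies grasp_offset ahead of it (grasp_offset is the distance from the TCP to the grasp point, in m); z points along the fingers, y is the line along which they close (so a half turn about z gives the same grasp; the last joint's range is limited). The gripper opens to 85 mm and grips with 20 to 120 N. Pads are 22 mm wide; open, the fingers measure 114 mm over their backs; the gripper's body (76 mm by 85 mm) begins 54 mm behind the grasp point. The pads swing forward as they close: fully open they stand 13 mm farther back than shut.
Start: joints at [1.199, 0.241, 0.005, 1.335, 0, 1.571], TCP at [0.182, 0.466, 0.405] pointing down, gripper open.
Joint ranges: [-2.72, 2.72], [-1.05, 1.87], [-1.09, 1.28], [-1.99, 2.15], [-1.42, 1.44], [-3.14, 3.14]. Speed limits (rad/s): [2.79, 2.79, 3.14, 3.14, 3.14, 3.14].

### API

Orientations are given as a unit quaternion [w, x, y, z].
In Python, from station import state, capture, job_done, grasp_offset gives the robot as it stands.
- The arm moves only by the tool apply_moves, never from a script. Its argument "increments" is a list of rows, each a list of 5 numbers: the shift along the tool's x, y, z in cm, then the turn about the tool's z in degrees, then the finger opening in cm, from 0 to 8.54. In form: [[tx, ty, tz, twist, grip], ...]. A call has 1 to 10 rows; each row shifts and turns the commanded pose from where the row before left it, along the tool's axes as they then stand; what a row does not reach is not made up. A row lasts 1/10 s, in which the tool goes at most 50 mm and 8.59 degrees, less where a joint would pass 70% of its speed; a pose out of reach is approached as far as the arm can. A call with a gripper value outside its range is refused whole. The fingers move at their own pace and stop on an object; "squeeze" is the grip in N (left out, the last holds). Time passes only in rows, so rows that do not move let the fingers close. It gives the time, the measured TCP pose, the force, the opening and the grip force at its end, in the units of the state.
- state(): the state, without advancing time (a new reading comes with each control period).
- capture(name): name is "scene" or "top"; returns a dict with "frame" (400x640x3 uint8, blue, green, red), "z_map" (400x640 float32, m along the optical axis (not along the pixel's ray), 0 where there is no reading), "vfov" (degrees; the focal length in pixels is half the picture's height over the tangent of half this angle, whatever the lens; pixels are square), "cx", "cy" (the principal point, pixels), "pose" (4x4, takes a point from camera to world coordinates). Camera axes: x right, y up, looking along -z (the intrinsics and any distortion apply to the point x, -y, -z); pixel columns grow to the right and rows downward; lengths in m; the calibration is good to about 2 mm. A picture is of the moment at which its call begins.
- job_done(): hands the job in; it is judged then, once.
The state is a dict: "time_s": time; "qpos": joint angles; "joint_velocities": joint speeds; "joint_torque": joint torques, N m; "tcp_pos": TCP position; "eef_rot": TCP orientation; "force": force on the tool from outside, world axes, zero at the start; "torque": the same for the moment, N m; "opening": finger opening in m; "gripper_force": force on a finger pad.
Only numpy, scipy, OpenCV 4.12 (cv2) and the standard library are available. Lean on these libraries where they do the work, as an engineer would, in place of code of your own. Each camera call takes 0.05 s, during which the arm holds its last target. There are 200 camera calls.

### The job

The lid of the steel toolbox has no stay and falls shut by itself: draw the locking pin straight out of the latch, lay it, point to the box, in the notched bracket beside the latch and let go of it, then lift the lid by its front lip and hold it open at 60 degrees so that I can reach in with both hands. Do not let the lid drop, and leave the other things where they are. Finish while still holding the lid by its lip at 60 degrees: do not let go of it.

Things in the scene. Friction and masses are not known exactly. Their poses are not given: they have to be found in the camera images.
- toolbox: (All sizes in mm.) Dark painted steel toolbox, fixed, 170 deep (x) by 400 long (y) by 131 high, lid shut. Origin: centre of its underside; x from its front (latch side) to its hinged back, y along it to the left, z up. Front wall outside at x = -85, rim at z = 105; on it the lid, 26 high, whose front face is at x = -87; a carrying handle stands 29 above the lid's middle, y -65 to 65.
- lid (a joint): Opening angle of the toolbox lid, rad: 0 shut, grows as its front rises; 60 degrees = 1.047; range 0 to 1.4. It weighs about 0.75 kg and falls shut from every angle when let go (lifting it at the lip takes about 3.5 N). While the pin is in the latch it cannot be raised.
- lid_hinge (a point): Middle of the hinge line, at (85, 0, 105) in the toolbox frame; the line runs along the toolbox's y. Axes are the lid's own, parallel to the toolbox's when shut.
- lid_lip (a point): Middle of the lifting lip, a steel tab at the middle of the lid's front: 42 wide (toolbox y), 5 thick, reaching 32 out, its end rolled to 8 thick; clear at both sides and below. The point, 18 out from the lid's front, is at (-190, 0, 10) in the lid frame (see lid_hinge): (-105, 0, 115) in the toolbox frame when shut. Gripped by its two side faces it swivels between the pads as the lid turns.
- bore (a point): Latch bore at the front face of the latch tongue, on its axis: (-91, -85, 90) in the toolbox frame. The tongue is a steel plate 36 wide, 4 thick, hanging from the lid over the front wall; the bore, 10 diameter, runs level along the toolbox's x through tongue, wall and a sleeve behind, 33 in all. Nothing stands in front of it but the pin.
- pin: Locking pin, about 30 g, all on one axis: plain steel shank 8 diameter, 50 long; collar 20 diameter, 4 thick; black round grip 16 diameter, 34 long. Origin on the axis where shank meets collar (the shoulder); x along the shank to its tip. Starts in the bore, level, x along the toolbox's x, shoulder 1 to 8 in front of the tongue. Balances on the shank about 15 from the shoulder.
- pin_grip (a point): Middle of the pin's grip, on the axis, 22 from the shoulder away from the tip.
- pin_tip (a point): Tip of the pin's shank, on the axis, 50 from the shoulder. Parked, the pin lies level with its shank in both notches of the bracket, tip towards the wall, grip outside, collar 3 to 14 in front of the outer ear.
- park (a point): Pin bracket on the front wall, 70 right of the latch. Two upright ears 3 thick, square to the toolbox's x, each with an open-topped notch 14 wide, flared above. Point: outer face of the outer ear, mid notch, on the axis of a pin lying in it: (-132, -155, 70) in the toolbox frame; notch floor 4 below, ear tops 16 above. Inner ear 31 to 34, wall 47 further in. Axes as the toolbox's.
- turntable: White plastic turntable, 300 diameter, 37 high, turns freely about its middle; origin at the centre of its underside. Bystander.
- pot: Grey ceramic pot, 84 diameter, 85 high, on the turntable; origin at the centre of its underside. Bystander.
- cup: Aluminium cup, 66 diameter, 85 high, on the turntable; origin at the centre of its underside. Bystander.
- shoe_tree: Blue plastic shoe tree, 220 long, 68 wide, 68 high, on the turntable; origin under its middle. Bystander.
- brush: Black stiff brush lying bristles down on the turntable, 160 long, 42 wide, 40 high; origin under its middle. Bystander.
- polish_tin: Flat shoe polish tin, 76 diameter, 23 high, on the slab; origin at the centre of its underside. Bystander.
- seed_pot: Small terracotta pot, 72 diameter, 60 high, on the slab; origin at the centre of its underside. Bystander.
- oil_jar: Small glass jar with a steel cap, 60 diameter, 65 high, on the slab; origin at the centre of its underside. Bystander.
- screwdriver: Wooden-handled screwdriver lying on the slab, about 200 long; origin under its middle. Bystander.

How it is judged:
On the way, in this order (a step that is already met when the one before it is completed fails the run):
1. the pin is drawn clear out of the latch in the fingers, the lid still shut (x of pin_tip in the frame of bore below -0.002 m and contact force between pin and the fingers above 0.5 N and value of joint lid below 0.06 rad), for 0.1 s.
2. the pin lies in both notches of the bracket and is let go, the lid still shut (x of pin in the frame of park between -0.016 and 0.004 m and y of pin in the frame of park between -0.007 and 0.007 m and z of pin in the frame of park between -0.005 and 0.005 m and x of pin_tip in the frame of park above 0.034 m and y of pin_tip in the frame of park between -0.009 and 0.009 m and z of pin_tip in the frame of park between -0.006 and 0.006 m and linear speed of pin below 0.02 m/s and contact force between pin and the fingers below 0.1 N and value of joint lid below 0.06 rad), for 0.3 s.
At the end, for the whole second after the job is handed in: Lid still at 60 +/- 7 degrees, fingers on it at the lip (over 1 N, grasp point within 60 mm of the lip's). Pin let go and at rest in both notches of the bracket: axis within 5 mm of resting height and 7 mm of the notch middle, shoulder at most 16 mm in front of the outer ear (value of joint lid between 0.927 and 1.167 rad and velocity of joint lid between -0.1 and 0.1 rad/s and contact force between toolbox and the fingers above 1 N and distance between the grasp point and lid_lip below 0.06 m and x of pin in the frame of park between -0.016 and 0.004 m and y of pin in the frame of park between -0.007 and 0.007 m and z of pin in the frame of park between -0.005 and 0.005 m and x of pin_tip in the frame of park above 0.034 m and y of pin_tip in the frame of park between -0.009 and 0.009 m and z of pin_tip in the frame of park between -0.006 and 0.006 m and linear speed of pin below 0.02 m/s and contact force between pin and the fingers below 0.1 N); the arm keeps its last pose, push and grip.
It fails at once if the lid is dropped (falls faster than 2.5 rad/s) (velocity of joint lid below -2.5 rad/s).
It fails at once if a bystander is pushed more than 30 mm out of place (the turntable's load included) (distance of turntable from where it was at the start of the episode above 0.02 m or distance of any of pot, cup, shoe_tree, brush, polish_tin, seed_pot, oil_jar, screwdriver from where it was at the start of the episode above 0.03 m).
It also fails if it takes over 59 s, if anything falls off the work surface, if the arm or the gripper's body presses on something with over 40 N, if the wrist force passes 120 N, or if a joint passes its speed limit or range.

## Working session

There is one attempt and no reset: what is moved stays moved. The work goes in short steps, Python scripts to look and compute and a tool call to move; the robot and the scene stay as the last step left them, time stands still between calls to the robot, and variables do not carry over. Pictures are saved under pics/ and viewed, at most 10 in all, crops included, and the job is handed in when it is done.

Besides the shell and the picture viewer there is one more tool, called after "Request:" as a command line: name --pt "numbers of a row" for each row, then --argument value for the rest. apply_moves: Moves the arm, as the interface text tells. Its arguments: {"type":"object","properties":{"increments":{"type":"array","items":{"type":"array","items":{"type":"number"}}},"squeeze":{"type":"number"}},"required":["increments"]}

```bash
ls; mkdir -p pics
python3 - <<'E'
from station import *
import cv2,numpy as np
s=state();print(s, grasp_offset if not callable(grasp_offset) else grasp_offset())
for n in("scene","top"):
    c=capture(n);cv2.imwrite(f"pics/{n}0.png",c["frame"]);print(n,c["vfov"],c["cx"],c["cy"],c["pose"],[k for k in c],(c["z_map"]>0).mean())
E
```

```text
pics
{'time_s': 0.0, 'qpos': array([ 1.19895665e+00,  2.41409091e-01,  3.71516912e-03,  1.33520687e+00,
       -2.39907573e-05,  1.57080504e+00]), 'joint_velocities': array([-8.94446998e-05, -6.99019100e-04,  9.52104216e-04,  8.63208838e-05,
       -7.71850431e-04,  9.90875255e-04]), 'joint_torque': array([-5.20483118e-04, -3.72315001e+01,  2.52409583e+01,  1.69216830e-02,
        1.08506895e-04,  2.78240151e-07]), 'tcp_pos': array([0.1815681 , 0.46557319, 0.40381107]), 'eef_rot': array([-1.82712912e-04,  1.84854765e-01,  9.82765287e-01, -1.03631859e-03]), 'force': array([1.21717869, 0.23826461, 0.5313074 ]), 'torque': array([ 0.02439555, -0.01528428, -0.03274344]), 'gripper_force': 0.0, 'opening': 0.08578829126735499} 0.1547
scene 46.0972980841463 318.4712173661045 203.81912268824394 [[-0.19478683 -0.79739515  0.5711559   1.33083399]
 [ 0.98083673 -0.15587736  0.11688267  0.15235206]
 [-0.0041714   0.58297789  0.81247731  1.18141481]
 [ 0.          0.          0.          1.        ]] ['frame', 'z_map', 'vfov', 'cx', 'cy', 'pose'] 0.99587890625
top 51.47040980147678 316.5662258347486 202.11093577023115 [[ 0.01930186  0.99827783 -0.05539689  0.51058364]
 [-0.99961687  0.01816904 -0.02088053 -0.01357019]
 [-0.01983806  0.05577869  0.99824606  1.18596914]
 [ 0.          0.          0.          1.        ]] ['frame', 'z_map', 'vfov', 'cx', 'cy', 'pose'] 0.99591796875
```

View pics/scene0.png

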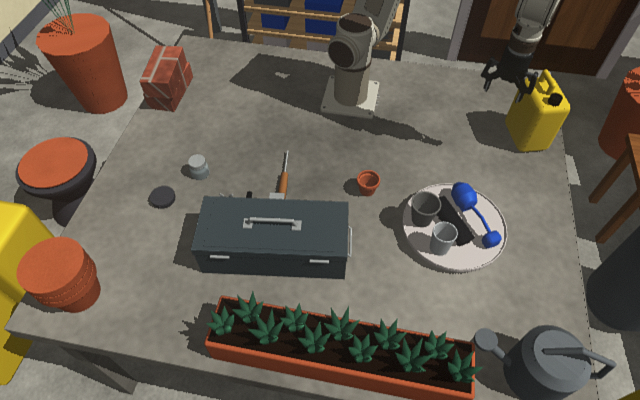

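View pics/top0.png

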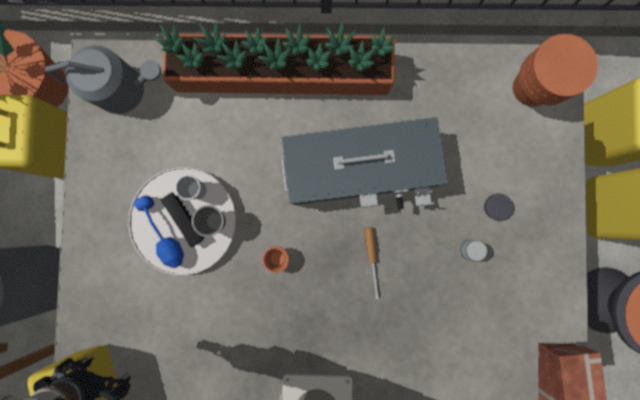

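The top view shows the toolbox centred near (364,160) with its front facing the robot. The lip is at (369,200), the pin at (399,201) and the bracket at (423,199). Next I'll measure the box pose.

```bash
cat > h.py <<'E'
import numpy as np,cv2
from station import *
def cloud(c):
    f=200/np.tan(np.radians(c["vfov"]/2));v,u=np.mgrid[:400,:640];z=c["z_map"].astype(float)
    P=np.stack([(u-c["cx"])/f*z,-(v-c["cy"])/f*z,-z],-1)
    return P@c["pose"][:3,:3].T+c["pose"][:3,3]
def proj(c,P):
    f=200/np.tan(np.radians(c["vfov"]/2));q=(np.atleast_2d(P)-c["pose"][:3,3])@c["pose"][:3,:3]
    return np.c_[c["cx"]-f*q[:,0]/q[:,2],c["cy"]+f*q[:,1]/q[:,2]]
E
python3 - <<'E'
from h import *
for n in("scene","top"):
    c=capture(n);W=cloud(c);m=(W[...,2]>.118)&(W[...,2]<.145)&(W[...,0]>.3)&(W[...,0]<.75)&(abs(W[...,1]+.1)<.32)
    m=m.astype(np.uint8);k,l,st,_=cv2.connectedComponentsWithStats(m);i=1+st[1:,4].argmax();mm=l==i
    print(n,st[i],"z",np.median(W[...,2][mm]),"table",[np.median(W[a:a+10,b:b+10,2]) for a,b in((120,250),(300,300),(250,120),(290,480))])
    # rect in rectified metric plane
    p=W[mm][:,:2]; r=cv2.minAreaRect((p*1000).astype(np.float32));print(r)
    mo=cv2.fitEllipse
    cr=c["frame"][170:230,340:460] if n=="top" else c["frame"][180:290,180:370]
    cv2.imwrite(f"pics/{n}1.png",cv2.resize(cr,None,fx=6 if n=="top" else 4,fy=6 if n=="top" else 4,interpolation=cv2.INTER_CUBIC))
    np.savez(n+".npz",W=W,m=mm,frame=c["frame"])
E
```

```text
scene [ 195  192  154   68 7134] z 0.13238420361503345 table [np.float64(0.0007378454834296999), np.float64(0.0004240866389607634), np.float64(0.00017372695541661987), np.float64(0.0002459076997791687)]
((659.0499877929688, -107.80877685546875), (184.14447021484375, 423.21337890625), 0.47947025299072266)
top [ 282  132  165   74 9519] z 0.13160505954153767 table [np.float64(-0.0007746129524016654), np.float64(-0.0005173777664172485), np.float64(-0.0006778293728593177), np.float64(-0.0008628289600723926)]
((657.1837768554688, -109.97421264648438), (421.5539245605469, 185.5162353515625), 89.99173736572266)
```

View pics/top1.png

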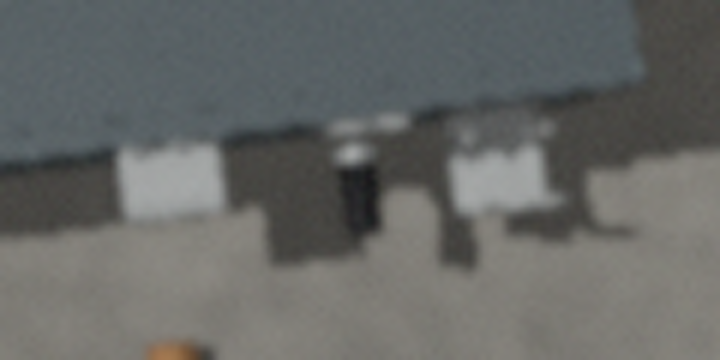

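The crop (6x, offset 340,170) shows three things: the lip at about (168,182), the pin at (355,190) with the tongue behind it, and the bracket at (500,170).

```bash
cat >> h.py <<'E'
def cast(c,uv,z):
    f=200/np.tan(np.radians(c["vfov"]/2));uv=np.atleast_2d(uv);d=np.c_[(uv[:,0]-c["cx"])/f,-(uv[:,1]-c["cy"])/f,-np.ones(len(uv))]@c["pose"][:3,:3].T
    o=c["pose"][:3,3];return o+d*((z-o[2])/d[:,2])[:,None]
E
python3 - <<'E'
from h import *
for n in("top","scene"):
    c=capture(n);W=cloud(c);m=(W[...,2]>.118)&(W[...,2]<.175)&(W[...,0]>.3)&(W[...,0]<.8)&(abs(W[...,1]+.1)<.32)
    m=cv2.morphologyEx(m.astype(np.uint8),cv2.MORPH_CLOSE,np.ones((9,9)));m=cv2.morphologyEx(m,cv2.MORPH_OPEN,np.ones((15,15)))
    k=cv2.findContours(m,cv2.RETR_EXTERNAL,cv2.CHAIN_APPROX_NONE)[0];k=max(k,key=cv2.contourArea)[:,0].astype(float)
    p=cast(c,k,.131)[:,:2]*1000
    r=cv2.minAreaRect(p.astype(np.float32)[::1]);print(n,r)
    th=np.radians(6.)*1
    for it in range(4):
        C=p.mean(0) if it==0 else C
        R=np.array([[np.cos(th),-np.sin(th)],[np.sin(th),np.cos(th)]]);q=(p-C)@R
        out={}
        for s,(ax,sg,h) in {"front":(0,-1,86),"back":(0,1,86),"right":(1,-1,200),"left":(1,1,200)}.items():
            o=1-ax;lim=150 if ax==0 else 60
            t=q[(q[:,ax]*sg>h-15)&(q[:,ax]*sg<h+15)&(abs(q[:,o])<lim)]
            for _ in range(4):
                pf=np.polyfit(t[:,o],t[:,ax],1);e=t[:,ax]-np.polyval(pf,t[:,o]);t=t[abs(e)<max(2.5,1.5*np.median(abs(e)))]
            out[s]=pf
        # rot: x = a*y -> dth=-a
        dth=-(out["front"][0]+out["back"][0])/2
        C=C+R@np.array([(out["front"][1]+out["back"][1])/2,(out["left"][1]+out["right"][1])/2]);th+=dth
    print("deg",np.degrees(th),"C",C,{s:(o.round(4)) for s,o in out.items()})
E
```

```text
top ((663.7427978515625, -111.0751953125), (204.762451171875, 403.3973083496094), 8.237069129943848)
deg 8.085500159055643 C [ 678.42560071 -108.93893866] {'front': array([ 2.40000e-03, -8.62986e+01]), 'back': array([-2.40000e-03,  8.62986e+01]), 'right': array([-2.700000e-03, -2.004455e+02]), 'left': array([1.800000e-03, 2.004455e+02])}
scene ((677.2949829101562, -108.57737731933594), (201.27320861816406, 403.28192138671875), 8.45995044708252)
deg 8.33804849395986 C [ 686.38279283 -107.10788774] {'front': array([ 1.20000e-03, -8.93089e+01]), 'back': array([-1.20000e-03,  8.93089e+01]), 'right': array([-7.000000e-04, -2.004105e+02]), 'left': array([1.520000e-02, 2.004105e+02])}
```

```bash
cat >> h.py <<'E'
TH=np.radians(8.1);O=np.array([.6794,-.1089,0])
def box(P,th=None,o=None):
    th=TH if th is None else th;o=O if o is None else o
    R=np.array([[np.cos(th),-np.sin(th),0],[np.sin(th),np.cos(th),0],[0,0,1]]);return np.atleast_2d(P)/1000.@R.T+o
E
python3 - <<'E'
from h import *
c=capture("top");x0,y0,w,hh,k=340,168,120,60,6
im=cv2.resize(c["frame"][y0:y0+hh,x0:x0+w],None,fx=k,fy=k,interpolation=cv2.INTER_CUBIC)
im=cv2.convertScaleAbs(im,alpha=1.6)
def dr(P,col,cl=True):
    uv=(proj(c,box(P))-[x0,y0]+.5)*k
    cv2.polylines(im,[np.round(uv).astype(np.int32)],cl,col,1)
dr([[-87,-21,117],[-119,-21,117],[-119,21,117],[-87,21,117]],(0,0,255))
dr([[-87,-200,131],[-87,200,131]],(0,255,255),False);dr([[-87,-200,131],[85,-200,131]],(0,255,255),False)
for y in(-93,-77): dr([[-98,y,90],[-136,y,90]],(0,255,0),False)
dr([[-91,-67,90],[-91,-103,90]],(255,0,255),False)
dr([[-132,-148,82],[-132,-162,82]],(255,0,0),False);dr([[-98,-148,82],[-98,-162,82]],(255,0,0),False)
cv2.imwrite("pics/ov.png",im)
E
```

```text
(no output)
```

View pics/ov.png

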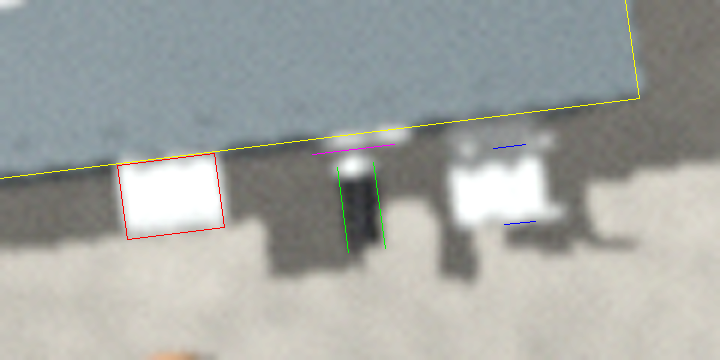

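The overlay matches within about 1 mm, with the pin's shoulder about 6 mm in front of the tongue. I'll add a move planner and head for the pin.

```bash
cat >> h.py <<'E'
from scipy.spatial.transform import Rotation as Ro
def where():
    s=state();q=s["eef_rot"];R=Ro.from_quat([q[1],q[2],q[3],q[0]]).as_matrix()
    g=s["tcp_pos"]+R[:,2]*grasp_offset
    Rb=np.array([[np.cos(TH),-np.sin(TH),0],[np.sin(TH),np.cos(TH),0],[0,0,1]])
    return s,R,g,(g-O)@Rb*1000
def plan(P):
    s,R,g,b=where();d=(box(P)[0]-g)@R*100
    yaw=np.degrees(np.arctan2(R[1,1],R[0,1]));tw=(yaw-np.degrees(TH)-90+90)%180-90
    print("t",round(s["time_s"],2),"box mm",b.round(1),"-> tool cm",d.round(2),"twist",round(tw,2),"tilt",R[:,2].round(3),"F",s["force"].round(1),"open",round(s["opening"],4),"gf",round(s["gripper_force"],1),"q",s["qpos"].round(2))
E
python3 -c "
from h import *
plan([-119,-85,190])"
```

```text
t 0.35 box mm [-411.9  639.   249.8] -> tool cm [-61.06 -48.7    6.  ] twist -29.4 tilt [-0. -0. -1.] F [1.4 0.5 0.9] open 0.0855 gf 0.0 q [1.2  0.24 0.   1.34 0.   1.57]
```

Request:
apply_moves --pt "-3 -2.4 0 0 4" --pt "-3 -2.4 0 0 4" --pt "-3 -2.4 0 0 4" --pt "-3 -2.4 0 0 4" --pt "-3 -2.4 0 0 4" --pt "-3 -2.4 0 0 4" --pt "-3 -2.4 0 0 4" --pt "-3 -2.4 0 0 4" --pt "-3 -2.4 0 0 4" --pt "-3 -2.4 0 0 4"

```text
time_s: 1.35
tcp_pos: [0.3744, 0.1317, 0.405]
eef_rot: [0.0, 0.185, 0.983, 0.0]
force: [0.9, 1.3, -0.0]
opening: 0.0401
gripper_force: 0.0
```

Request:
apply_moves --pt "-3 -2.4 0 0 4" --pt "-3 -2.4 0 0 4" --pt "-3 -2.4 0 0 4" --pt "-3 -2.4 0 0 4" --pt "-3 -2.4 0 0 4" --pt "-3 -2.4 0 0 4" --pt "-3 -2.4 0 0 4" --pt "0 0 0 -7 4" --pt "0 0 0 -7 4" --pt "0 0 0 -7 4"

```text
time_s: 2.35
tcp_pos: [0.5087, -0.1002, 0.4043]
eef_rot: [-0.0, 0.001, 1.0, 0.0]
force: [0.1, -0.4, 0.0]
opening: 0.0405
gripper_force: 0.0
```

Request:
apply_moves --pt "0 0 0 -7 4" --pt "0 0 0 -1.4 4" --pt "0 0 0 0 4"

```text
time_s: 2.65
tcp_pos: [0.5085, -0.0996, 0.4047]
eef_rot: [-0.0, -0.07, 0.998, -0.0]
force: [-0.3, 0.5, -0.0]
opening: 0.0399
gripper_force: 0.0
```

```bash
python3 -c "
from h import *
plan([-119,-85,150])"
```

```text
t 2.65 box mm [-167.8   33.3  250. ] -> tool cm [ -4.91 -11.82  10.  ] twist -0.1 tilt [-0. -0. -1.] F [-0.3  0.5 -0. ] open 0.0399 gf 0.0 q [-0.19  0.28  0.05  1.35 -0.   -0.33]
```

Request:
apply_moves --pt "-1.6 -4 0 0 4" --pt "-1.6 -4 0 0 4" --pt "-1.7 -3.8 0 0 4" --pt "0 0 4 0 4" --pt "0 0 4 0 4" --pt "0 0 2 0 4" --pt "0 0 0 0 4"

```text
time_s: 3.35
tcp_pos: [0.5723, -0.2091, 0.3004]
eef_rot: [-0.004, -0.07, 0.998, 0.002]
force: [-0.7, 0.1, 0.0]
opening: 0.0401
gripper_force: 0.0
```

Run:
```python
from h import *
plan([-119,-85,90])
c=capture("top");cv2.imwrite("pics/a.png",cv2.resize(c["frame"][150:250,330:460],None,fx=6,fy=6,interpolation=cv2.INTER_CUBIC))
```

```text
t 3.35 box mm [-121.3  -83.4  145.7] -> tool cm [-0.27 -0.18  5.57] twist -0.1 tilt [-0.008  0.003 -1.   ] F [-0.7  0.1  0. ] open 0.0401 gf 0.0 q [-0.35  0.52  0.14  1.2   0.   -0.49]
```

View pics/a.png

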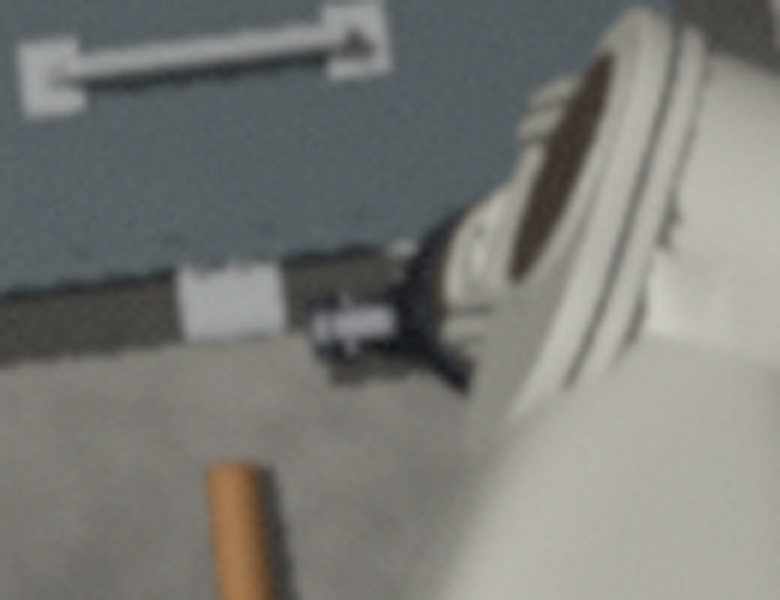

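The arm hides the pin; the left finger shows at about (350,325), clear of the lip at (230,300). I'll descend in smaller steps.

Request:
apply_moves --pt "0 0 1.5 0 4" --pt "0 0 1.5 0 4" --pt "0 0 1.5 0 4" --pt "0 0 0.7 0 4" --pt "0 0 0 0 4" --pt "0 0 0 0 4"

```text
time_s: 4.0
tcp_pos: [0.5743, -0.2096, 0.2542]
eef_rot: [0.001, -0.071, 0.998, -0.0]
force: [-0.5, 0.1, 0.1]
opening: 0.0401
gripper_force: 0.0
```

```bash
python3 -c "
from h import *
plan([-119,-85,90])"
```

```text
t 4.0 box mm [-117.9  -85.1   99.5] -> tool cm [0.11 0.01 0.95] twist -0.01 tilt [ 0.002 -0.001 -1.   ] F [-0.5  0.1  0.1] open 0.0401 gf 0.0 q [-0.35  0.56  0.07  1.09 -0.   -0.49]
```

Request:
apply_moves --pt "0.1 0 0.5 0 4" --pt "0 0 0.4 0 4" --pt "0 0 0 0 4" --pt "0 0 0 0 1" --pt "0 0 0 0 1" --pt "0 0 0 0 1" --pt "0 0 0 0 1" --pt "0 0 0 0 1" --squeeze 40

```text
time_s: 4.8
tcp_pos: [0.5728, -0.2097, 0.2439]
eef_rot: [0.0, -0.071, 0.998, -0.0]
force: [-0.8, -1.2, 0.0]
opening: 0.0147
gripper_force: 38.9
```

```bash
python3 -c "
from h import *
plan([-119,-85,90])"
```

```text
t 4.8 box mm [-119.7  -84.8   89.2] -> tool cm [-0.07 -0.02 -0.08] twist -0.01 tilt [ 0. -0. -1.] F [-0.8 -1.2  0. ] open 0.0147 gf 38.9 q [-0.35  0.56  0.06  1.07 -0.   -0.49]
```

Request:
apply_moves --pt "0.5 0 0 0 1" --pt "1 0 0 0 1" --pt "1 0 0 0 1" --pt "1 0 0 0 1" --pt "1 0 0 0 1" --pt "1 0 0 0 1" --pt "1 0 0 0 1" --pt "0.5 0 0 0 1" --pt "0 0 0 0 1" --pt "0 0 0 0 1"

```text
time_s: 5.8
tcp_pos: [0.5036, -0.2196, 0.2439]
eef_rot: [0.0, -0.071, 0.998, -0.0]
force: [0.3, 0.3, -0.3]
opening: 0.0148
gripper_force: 38.9
```

Run:
```python
from h import *
plan([-160,-155,100])
c=capture("top");x0,y0,k=350,160,6
cv2.imwrite("pics/b.png",cv2.convertScaleAbs(cv2.resize(c["frame"][y0:y0+90,x0:x0+120],None,fx=k,fy=k,interpolation=cv2.INTER_CUBIC),alpha=1.5))
```

```text
t 5.8 box mm [-189.6  -84.8   89.2] -> tool cm [-2.96 -7.02 -1.08] twist -0.01 tilt [ 0.001 -0.    -1.   ] F [ 0.3  0.3 -0.3] open 0.0148 gf 38.9 q [-0.41  0.46 -0.12  0.99  0.   -0.55]
```

View pics/b.png

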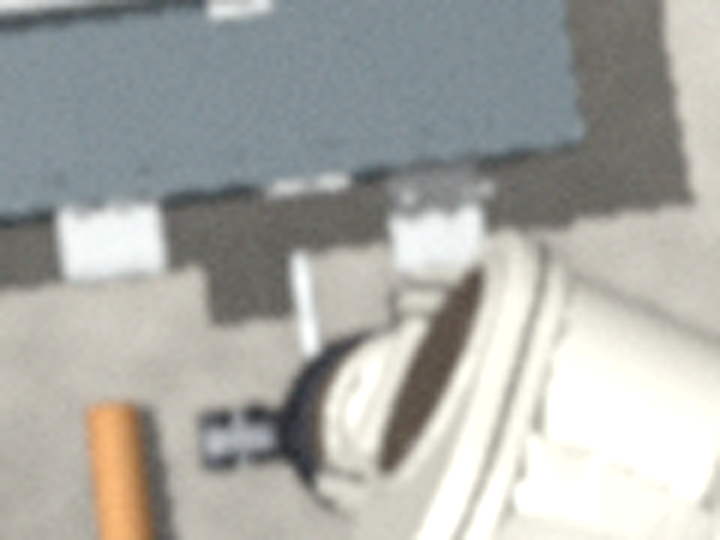

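The pin is out: its shank runs from the tip at crop (300,255) to (310,350), pointing at the box. I'll measure the shank's axis.

Run:
```python
from h import *
c=capture("top");W=cloud(c);b=(W-O);Rb=np.array([[np.cos(TH),-np.sin(TH),0],[np.sin(TH),np.cos(TH),0],[0,0,1]]);b=b@Rb*1000
g=c["frame"].astype(float).mean(2);
for v in range(200,220):
    r=g[v,396:406];w=np.clip(r-110,0,None);
    if w.sum()==0: print(v,r.astype(int)); continue
    u=396+(w*np.arange(10)).sum()/w.sum();P=cast(c,[[u,v]],.090)[0];pb=(P-O)@Rb*1000
    j=int(round(u));print(v,round(u,2),pb.round(1),"z",b[v,j-1:j+2,2].round(1),r.astype(int))
```

```text
200 [68 63 67 70 69 69 67 65 69 74]
201 [66 68 71 86 88 81 75 76 84 95]
202 400.55 [-117.2  -87.5   90. ] z [ 0.9  1.  -0.3] [ 66  69  89 116 121 108 101  96 105 113]
203 401.34 [-120.   -89.1   90. ] z [93.9 88.7  2.5] [ 68  73 105 142 145 128 119 122 122 128]
204 401.27 [-122.6  -88.6   90. ] z [91.1 89.4  0.1] [ 65  71 109 150 155 137 127 125 127 128]
205 401.17 [-125.2  -88.    90. ] z [92.1 87.7 -1.9] [ 66  73 111 152 162 147 128 128 126 128]
206 401.11 [-127.8  -87.5   90. ] z [90.2 94.6 -0.9] [ 66  68 106 154 169 151 130 125 127 127]
207 401.16 [-130.4  -87.3   90. ] z [91.2 93.9 -6.4] [ 66  72 104 149 170 152 127 123 127 128]
208 401.16 [-133.   -86.9   90. ] z [92.  91.3  2.7] [ 67  71  96 140 168 156 128 121 126 125]
209 401.32 [-135.7  -87.    90. ] z [94.1 92.7 -0.8] [ 66  69  85 133 163 154 127 123 125 127]
210 401.43 [-138.4  -86.9   90. ] z [90.8 91.  88.5] [ 65  67  82 125 158 156 131 124 124 125]
211 401.48 [-141.   -86.7   90. ] z [91.6 93.2 91.5] [ 68  70  83 120 156 154 133 122 123 124]
212 401.48 [-143.6  -86.4   90. ] z [91.7 88.3 91.7] [ 77  81  95 123 153 158 137 125 123 124]
213 401.3 [-146.1  -85.5   90. ] z [91.5 91.4 88.7] [100 104 113 130 155 164 141 125 122 123]
214 400.85 [-148.6  -84.    90. ] z [90.2 93.9 93.1] [118 115 121 134 160 168 150 125 121 123]
215 400.42 [-151.1  -82.6   90. ] z [-4.9 90.  94.6] [122 121 123 133 158 170 151 123 115 115]
216 400.16 [-153.6  -81.5   90. ] z [ 2.1 91.2 91. ] [123 124 120 127 152 170 152 118 102  93]
217 400.07 [-156.2  -80.9   90. ] z [ 1.6 87.4 90.3] [124 120 120 127 147 162 150 112  80  66]
218 399.57 [-158.6  -79.3   90. ] z [-0.6 90.5 92.4] [126 124 121 122 137 148 132  89  58  45]
219 397.8 [-160.7  -74.3   90. ] z [ 0.2 -3.  -0.2] [126 122 122 118 115 114  95  60  46  51]
```

Request:
apply_moves --pt "0 0 -1.5 0 1" --pt "0 0 -1.5 0 1" --pt "0 -2 0 0 1" --pt "0 -2 0 0 1" --pt "0 -2 0 0 1" --pt "-1.2 -1 0 0 1" --pt "-1.4 0 0 0 1" --pt "0 0 0 0 1" --pt "0 0 0 0 1" --pt "0 0 0 0 1"

```text
time_s: 6.9
tcp_pos: [0.5386, -0.2848, 0.2734]
eef_rot: [-0.001, -0.071, 0.997, 0.0]
force: [-0.1, 0.0, -0.1]
opening: 0.0146
gripper_force: 38.9
```

Run:
```python
from h import *
plan([-163,-154.8,70])
c=capture("top");x0,y0,k=370,160,6
cv2.imwrite("pics/c.png",cv2.convertScaleAbs(cv2.resize(c["frame"][y0:y0+90,x0:x0+120],None,fx=k,fy=k,interpolation=cv2.INTER_CUBIC),alpha=1.5))
```

```text
t 6.9 box mm [-164.3 -154.2  118.7] -> tool cm [-0.14 -0.06  4.87] twist 0.02 tilt [-0.001  0.    -1.   ] F [-0.1  0.  -0.1] open 0.0146 gf 38.9 q [-0.49  0.54  0.1   1.13 -0.   -0.63]
```

View pics/c.png

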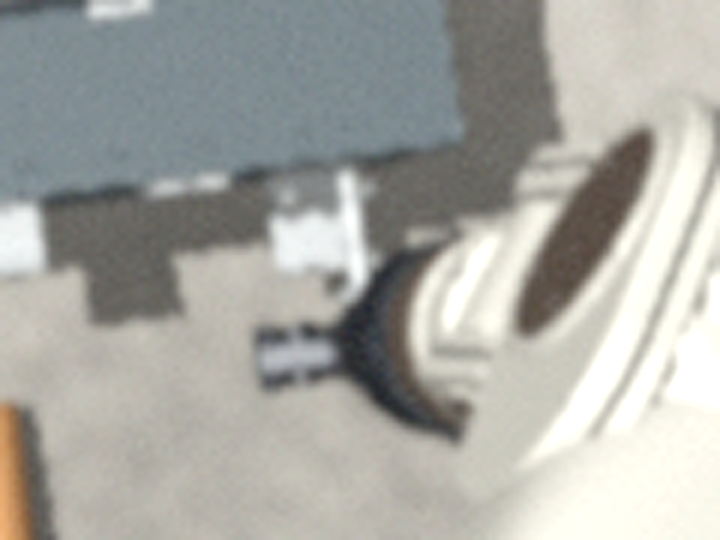

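The shank (crop 347,172 to 355,290) lies over the bracket's middle once parallax is allowed for. Lowering now.

Request:
apply_moves --pt "-0.1 -0.05 0.5 0 1" --pt "0 0 0.7 0 1" --pt "0 0 0.7 0 1" --pt "0 0 0.7 0 1" --pt "0 0 0.7 0 1" --pt "0 0 0.7 0 1" --pt "0 0 0.4 0 1" --pt "0 0 0 0 1" --pt "0 0 0 0 1"

```text
time_s: 7.85
tcp_pos: [0.5401, -0.2855, 0.2297]
eef_rot: [0.0, -0.071, 0.998, -0.0]
force: [-0.8, -0.2, -0.8]
opening: 0.0146
gripper_force: 38.9
```

Run:
```python
from h import *
plan([-163,-154.8,70])
```

```text
t 7.85 box mm [-162.8 -155.3   75. ] -> tool cm [0.02 0.05 0.5 ] twist -0.0 tilt [ 0. -0. -1.] F [-0.8 -0.2 -0.8] open 0.0146 gf 38.9 q [-0.49  0.58  0.05  1.04 -0.   -0.63]
```

Request:
apply_moves --pt "0 0 0.2 0 1" --pt "0 0 0.1 0 1" --pt "0 0 0.1 0 1" --pt "0 0 0.05 0 1" --pt "0 0 0 0 1" --pt "0 0 0 0 1" --pt "0 0 0 0 1"

```text
time_s: 8.55
tcp_pos: [0.5401, -0.2855, 0.2253]
eef_rot: [0.0, -0.071, 0.998, -0.0]
force: [0.7, -0.3, 0.2]
opening: 0.0147
gripper_force: 38.9
```

Run:
```python
from h import *
plan([-163,-154.8,70])
```

```text
t 8.55 box mm [-162.8 -155.2   70.6] -> tool cm [0.02 0.04 0.06] twist -0.0 tilt [ 0. -0. -1.] F [ 0.7 -0.3  0.2] open 0.0147 gf 38.9 q [-0.49  0.58  0.04  1.03 -0.   -0.63]
```

Request:
apply_moves --pt "0 0 0.05 0 1" --pt "0 0 0 0 1" --pt "0 0 0 0 2" --pt "0 0 0 0 2.5" --pt "0 0 0 0 3" --pt "0 0 0 0 4" --pt "0 0 0 0 4" --pt "0 0 0 0 4" --pt "0 0 0 0 4" --pt "0 0 0 0 4"

```text
time_s: 9.55
tcp_pos: [0.5401, -0.2855, 0.2247]
eef_rot: [0.0, -0.071, 0.998, -0.0]
force: [-0.1, -0.7, 0.1]
opening: 0.04
gripper_force: 0.0
```

Request:
apply_moves --pt "0 0 -1 0 4" --pt "0 0 -2 0 4" --pt "0 0 -3 0 4" --pt "0 0 -4 0 4" --pt "0 4 -4 0 5" --pt "0 4 0 0 6" --pt "0 4 0 0 7" --pt "0 3.5 0 0 7" --pt "0 0 0 0 7" --pt "0 0 0 0 7"

```text
time_s: 10.55
tcp_pos: [0.519, -0.136, 0.3611]
eef_rot: [0.001, -0.072, 0.997, -0.0]
force: [-0.3, -0.0, 0.5]
opening: 0.0704
gripper_force: 0.0
```

Run:
```python
from h import *
plan([-108,0,165])
c=capture("top");x0,y0,k=380,160,8
im=cv2.convertScaleAbs(cv2.resize(c["frame"][y0:y0+60,x0:x0+90],None,fx=k,fy=k,interpolation=cv2.INTER_CUBIC),alpha=1.5)
def dr(P,col):
    uv=(proj(c,box(P))-[x0,y0]+.5)*k
    cv2.polylines(im,[np.round(uv).astype(np.int32)],False,col,1)
for y in(-159,-151): dr([[-132,y,70],[-98,y,70]],(0,0,255))
for y in(-163,-147): dr([[-146,y,70],[-178,y,70]],(0,255,0))
cv2.imwrite("pics/d.png",im)
```

```text
t 10.55 box mm [-162.4   -4.3  206.4] -> tool cm [-5.44  0.43  4.15] twist 0.1 tilt [ 0.001 -0.001 -1.   ] F [-0.3 -0.   0.5] open 0.0704 gf 0.0 q [-0.26  0.33  0.02  1.25 -0.   -0.4 ]
```

View pics/d.png

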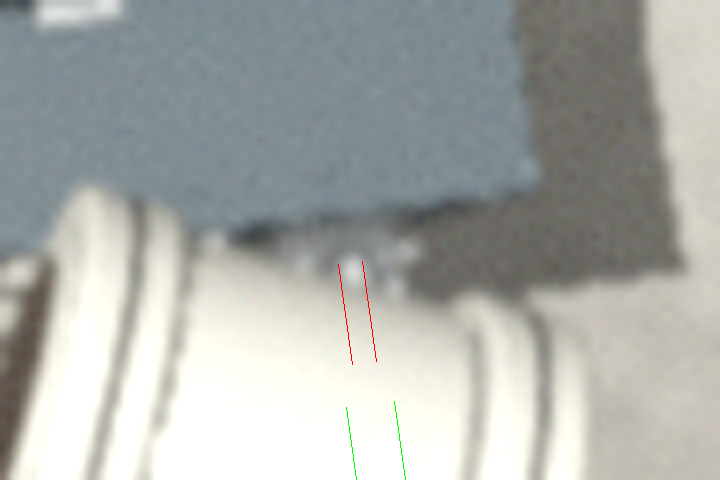

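The arm still covers most of the pin; only the shank end shows at about (350,268), between the red lines. I'll move aside to check it.

Request:
apply_moves --pt "0 4 0 0 7" --pt "0 4 0 0 7" --pt "0 4 0 0 7" --pt "0 4 0 0 7" --pt "0 0 0 0 7"

```text
time_s: 11.1
tcp_pos: [0.4963, 0.0241, 0.3602]
eef_rot: [0.0, -0.073, 0.997, 0.001]
force: [0.0, -0.7, -0.2]
opening: 0.0699
gripper_force: 0.0
```

Run:
```python
from h import *
plan([-112,0,165])
c=capture("top");x0,y0,k=380,170,8
im=cv2.convertScaleAbs(cv2.resize(c["frame"][y0:y0+60,x0:x0+90],None,fx=k,fy=k,interpolation=cv2.INTER_CUBIC),alpha=1.5)
def dr(P,col):
    uv=(proj(c,box(P))-[x0,y0]+.5)*k
    cv2.polylines(im,[np.round(uv).astype(np.int32)],False,col,1)
for y in(-159,-151): dr([[-132,y,70],[-98,y,70]],(0,0,255))
for y in(-163,-147): dr([[-146,y,70],[-178,y,70]],(0,255,0))
cv2.imwrite("pics/e.png",im)
```

```text
t 11.1 box mm [-162.5  157.7  205.5] -> tool cm [ -4.99 -15.79   4.04] twist 0.22 tilt [-0.     0.001 -1.   ] F [ 0.  -0.7 -0.2] open 0.0699 gf 0.0 q [ 0.05  0.26 -0.09  1.22  0.   -0.1 ]
```

View pics/e.png

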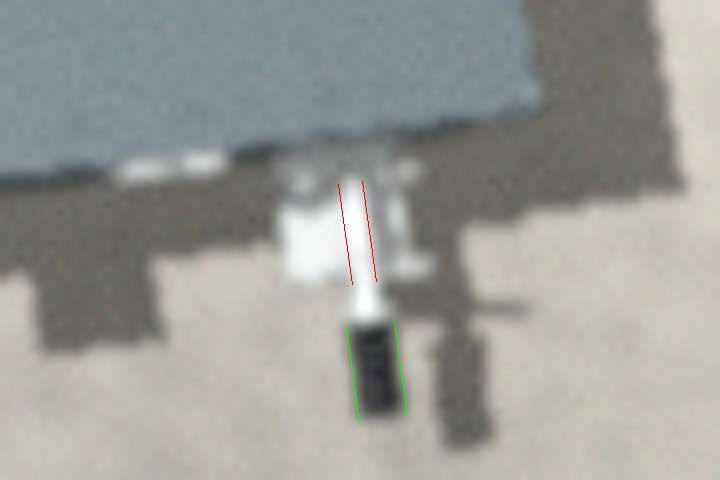

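The pin lies centred in both notches, inside the predicted lines (grip end at about (380,412)). Now the lip.

Request:
apply_moves --pt "-1.2 -4 0 0.2 7" --pt "-1.2 -4 0 0 7" --pt "-1.2 -4 0 0 7" --pt "-1.5 -3.8 0 0 7" --pt "0 0 2 0 7" --pt "0 0 2 0 7" --pt "0 0 0 0 7" --pt "0 0 0 0 7"

```text
time_s: 11.95
tcp_pos: [0.5686, -0.1293, 0.3198]
eef_rot: [-0.001, -0.068, 0.998, -0.0]
force: [0.3, 0.8, 0.9]
opening: 0.0701
gripper_force: 0.0
```

Run:
```python
from h import *
plan([-110,0,118])
```

```text
t 11.95 box mm [-112.8   -4.6  165.1] -> tool cm [-0.28  0.46  4.71] twist -0.34 tilt [-0.001 -0.    -1.   ] F [0.3 0.8 0.9] open 0.0701 gf 0.0 q [-0.22  0.45  0.08  1.2  -0.   -0.36]
```

Request:
apply_moves --pt "-0.3 0.45 0 -0.3 7" --pt "0 0 1.5 0 7" --pt "0 0 1.5 0 7" --pt "0 0 1.7 0 7" --pt "0 0 0 0 6" --pt "0 0 0 0 5" --pt "0 0 0 0 3.8" --pt "0 0 0 0 3.8" --pt "0 0 0 0 3.8" --pt "0 0 0 0 3.8" --squeeze 50

```text
time_s: 12.95
tcp_pos: [0.5718, -0.1241, 0.2754]
eef_rot: [0.002, -0.071, 0.997, -0.002]
force: [-1.9, -5.0, 1.8]
opening: 0.0404
gripper_force: 50.6
```

Run:
```python
from h import *
plan([-110,0,118])
s,R,g,b=where();r=np.array([85-0,0]);
h=np.array([b[0]-85,b[2]-105]);L=np.hypot(*h)
print(L)
p=h;
for d in range(6,66,6):
    t=np.radians(d);n=np.array([h[0]*np.cos(t)+h[1]*np.sin(t),-h[0]*np.sin(t)+h[1]*np.cos(t)])
    print(d,"tool x,z cm",round(-(n-p)[0]/10,2),round(-(n-p)[1]/10,2));p=n
```

```text
t 12.95 box mm [-108.2   -0.7  120.7] -> tool cm [0.18 0.07 0.27] twist 0.03 tilt [ 0.004 -0.005 -1.   ] F [-1.9 -5.   1.8] open 0.0404 gf 50.6 q [-0.21  0.49  0.02  1.1  -0.   -0.35]
193.87975661109223
6 tool x,z cm -0.27 -2.01
12 tool x,z cm -0.48 -1.97
18 tool x,z cm -0.68 -1.91
24 tool x,z cm -0.88 -1.83
30 tool x,z cm -1.06 -1.73
36 tool x,z cm -1.24 -1.61
42 tool x,z cm -1.4 -1.47
48 tool x,z cm -1.55 -1.31
54 tool x,z cm -1.68 -1.15
60 tool x,z cm -1.79 -0.96
```

Request:
apply_moves --pt "-0.1 0 -1 0 3.8" --pt "-0.1 0 -1 0 3.8" --pt "-0.21 0 -1 0 3.8" --pt "-0.21 0 -1 0 3.8" --pt "0 0 0 0 3.8"

```text
time_s: 13.45
tcp_pos: [0.5786, -0.1231, 0.3151]
eef_rot: [0.002, -0.071, 0.997, -0.002]
force: [4.1, -5.8, -5.9]
opening: 0.0402
gripper_force: 52.0
```

Run:
```python
from h import *
plan([-103.6,0,160])
c=capture("top");W=cloud(c);b=(W-O)@np.array([[np.cos(TH),-np.sin(TH),0],[np.sin(TH),np.cos(TH),0],[0,0,1]])*1000
m=(b[...,0]>-60)&(b[...,0]<60)&(b[...,1]>90)&(b[...,1]<180)&(b[...,2]>100)
p=np.polyfit(b[m][:,0],b[m][:,2],1);print(m.sum(),"lid deg",np.degrees(np.arctan(-p[0])))
```

```text
t 13.45 box mm [-101.2   -0.7  160.4] -> tool cm [0.24 0.07 0.04] twist 0.08 tilt [ 0.005 -0.004 -1.   ] F [ 4.1 -5.8 -5.9] open 0.0402 gf 52.0 q [-0.21  0.47  0.1   1.19 -0.   -0.35]
1635 lid deg 11.772881860483732
```

Request:
apply_moves --pt "-0.31 -0.07 -0.97 0 3.8" --pt "-0.31 0 -0.97 0 3.8" --pt "-0.41 0 -0.93 0 3.8" --pt "-0.41 0 -0.93 0 3.8" --pt "-0.5 0 -0.88 0 3.8" --pt "-0.5 0 -0.88 0 3.8" --pt "-0.6 0 -0.82 0 3.8" --pt "-0.6 0 -0.82 0 3.8" --pt "0 0 0 0 3.8"

```text
time_s: 14.4
tcp_pos: [0.6149, -0.1182, 0.3855]
eef_rot: [0.002, -0.071, 0.997, -0.001]
force: [5.4, -3.7, -9.1]
opening: 0.0404
gripper_force: 52.8
```

```bash
cat > ang.py <<'E'
from h import *
plan([-2.9,0,283])
for n in("top","scene"):
    c=capture(n);W=cloud(c);b=(W-O)@np.array([[np.cos(TH),-np.sin(TH),0],[np.sin(TH),np.cos(TH),0],[0,0,1]])*1000
    m=(b[...,0]>-60)&(b[...,0]<75)&(b[...,1]>90)&(b[...,1]<180)&(b[...,2]>135)&(b[...,2]<320)
    if n=="scene": m&=True
    q=b[m][:,[0,2]];l=cv2.fitLine(q.astype(np.float32),cv2.DIST_HUBER,0,.01,.01).ravel();print(n,m.sum(),"lid deg",np.degrees(np.arctan(-l[1]/l[0])))
E
python3 ang.py
```

```text
t 14.4 box mm [-64.7  -0.6 230.8] -> tool cm [-6.2   0.03 -5.2 ] twist 0.08 tilt [ 0.003 -0.003 -1.   ] F [ 5.4 -3.7 -9.1] open 0.0404 gf 52.8 q [-0.19  0.5   0.34  1.4  -0.   -0.33]
top 1837 lid deg 33.544434
scene 1902 lid deg 33.862003
```

The lid is at 34°, but the tool leads the lip by about 5 mm and pulls outward radially. I'll squeeze harder, relax the radius slightly and go on in small steps.

Request:
apply_moves --pt "0 0 0 0 3.8" --pt "0 0 0 0 3.8" --pt "-0.1 0 0.05 0 3.8" --pt "-0.1 0 0.05 0 3.8" --pt "-0.43 0 -0.52 0 3.8" --pt "-0.43 0 -0.52 0 3.8" --pt "-0.43 0 -0.52 0 3.8" --pt "0 0 0 0 3.8" --squeeze 120

```text
time_s: 15.3
tcp_pos: [0.6286, -0.1162, 0.3994]
eef_rot: [-0.0, -0.072, 0.997, -0.001]
force: [1.2, -6.2, -7.8]
opening: 0.0396
gripper_force: 79.7
```

```bash
python3 ang.py
```

```text
t 15.3 box mm [-51.4  -0.5 244.7] -> tool cm [-4.85  0.02 -3.83] twist 0.2 tilt [-0.    -0.003 -1.   ] F [ 1.2 -6.2 -7.8] open 0.0396 gf 79.7 q [-0.18  0.53  0.42  1.46 -0.   -0.33]
top 1692 lid deg 38.819588
scene 1880 lid deg 39.24018
```

Request:
apply_moves --pt "0 0 0 0 3" --pt "0 0 0 0 3" --pt "-0.48 0 -0.48 0 3" --pt "-0.48 0 -0.48 0 3" --pt "-0.48 0 -0.48 0 3" --pt "0 0 0 0 3"

```text
time_s: 16.0
tcp_pos: [0.6443, -0.1137, 0.4127]
eef_rot: [0.001, -0.076, 0.997, -0.002]
force: [6.7, -7.6, -13.6]
opening: 0.038
gripper_force: 122.2
```

```bash
python3 ang.py
```

```text
t 16.0 box mm [-35.2  -0.4 258. ] -> tool cm [-3.23 -0.01 -2.5 ] twist 0.6 tilt [ 0.002 -0.003 -1.   ] F [  6.7  -7.6 -13.6] open 0.038 gf 122.2 q [-0.17  0.56  0.5   1.51 -0.   -0.33]
top 1518 lid deg 44.046467
scene 1828 lid deg 44.67819
```

Request:
apply_moves --pt "-0.1 -0.05 0.1 0 3" --pt "-0.52 0 -0.42 0 3" --pt "-0.53 0 -0.42 0 3" --pt "-0.54 0 -0.4 0 3" --pt "-0.55 0 -0.39 0 3" --pt "0 0 0 0 3"

```text
time_s: 16.7
tcp_pos: [0.6635, -0.1115, 0.4291]
eef_rot: [-0.003, -0.07, 0.998, -0.001]
force: [-5.0, -4.0, -2.0]
opening: 0.037
gripper_force: 148.4
```

```bash
python3 ang.py
```

```text
t 16.7 box mm [-17.   -0.5 274.4] -> tool cm [-1.4   0.05 -0.87] twist -0.1 tilt [-0.006 -0.002 -1.   ] F [-5. -4. -2.] open 0.037 gf 148.4 q [-0.17  0.61  0.63  1.6  -0.   -0.31]
top 1253 lid deg 50.340137
scene 1704 lid deg 52.16911
```

Request:
apply_moves --pt "0 0 0 0 3" --pt "-0.55 0 -0.38 0 3" --pt "-0.56 0 -0.37 0 3" --pt "-0.57 0 -0.36 0 3" --pt "0 0 0 0 3" --pt "0 0 0 0 3" --squeeze 100

```text
time_s: 17.4
tcp_pos: [0.6804, -0.1089, 0.4389]
eef_rot: [-0.003, -0.074, 0.997, -0.001]
force: [-2.3, -7.2, -5.9]
opening: 0.0371
gripper_force: 146.7
```

```bash
python3 ang.py
```

```text
t 17.4 box mm [ 1.000e-01 -3.000e-01  2.842e+02] -> tool cm [0.29 0.03 0.13] twist 0.37 tilt [-0.006 -0.002 -1.   ] F [-2.3 -7.2 -5.9] open 0.0371 gf 146.7 q [-0.16  0.66  0.73  1.66 -0.   -0.31]
top 1040 lid deg 53.779823
scene 1576 lid deg 57.358677
```

```bash
cat > ang2.py <<'E'
from h import *
s=state();print(s["time_s"],s["force"].round(1),s["gripper_force"],s["qpos"].round(3))
for n in("top","scene"):
    c=capture(n);W=cloud(c);b=(W-O)@np.array([[np.cos(TH),-np.sin(TH),0],[np.sin(TH),np.cos(TH),0],[0,0,1]])*1000
    m=(b[...,0]>-60)&(b[...,0]<115)&(abs(abs(b[...,1])-130)<45)&(b[...,2]>125)&(b[...,2]<320)
    q=b[m][:,[0,2]]
    for _ in range(8):
        C=q.mean(0);v=np.linalg.svd(q-C,full_matrices=False)[2];e=(q-C)@v[1];q=q[abs(e)<max(4,2*np.median(abs(e)))]
    d=v[0]*np.sign(v[0][1]);nn=np.array([d[1],-d[0]]);print(n,len(q),"deg",np.degrees(np.arctan2(d[1],-d[0])),"offset(26)",(q.mean(0)-[85,105])@nn)
    dl=(q-[85,105])@d;print("front edge",np.percentile(dl,99.5),"(172)")
E
python3 ang2.py
```

```text
17.5 [-0.9 -6.9 -6.2] 146.7257883399725 [-0.158  0.656  0.734  1.655 -0.003 -0.306]
top 958 deg 58.08724513760365 offset(26) 27.413912701209117
front edge 173.2863975920009 (172)
scene 3726 deg 57.83594641989307 offset(26) 30.692439611075937
front edge 170.66954701751536 (172)
```

Request:
apply_moves --pt "-0.3 0 -0.18 0 3" --pt "0 0 0 0 3" --pt "0 0 0 0 3" --pt "0 0 0 0 3" --pt "0 0 0 0 3" --pt "0 0 0 0 3" --pt "0 0 0 0 3" --pt "0 0 0 0 3" --pt "0 0 0 0 3" --pt "0 0 0 0 3"

```text
time_s: 18.6
tcp_pos: [0.6849, -0.1084, 0.4403]
eef_rot: [-0.001, -0.07, 0.998, -0.001]
force: [5.9, -0.6, -15.8]
opening: 0.0376
gripper_force: 126.2
```

```bash
python3 ang2.py
python3 - <<'E'
from h import *
c=capture("top");x0,y0,k=330,120,6
cv2.imwrite("pics/f.png",cv2.convertScaleAbs(cv2.resize(c["frame"][y0:y0+100,x0:x0+130],None,fx=k,fy=k,interpolation=cv2.INTER_CUBIC),alpha=1.4))
E
```

```text
18.6 [  5.9  -0.6 -15.8] 126.23724963515997 [-0.156  0.665  0.755  1.661 -0.003 -0.296]
top 903 deg 58.84372970490055 offset(26) 27.480886889798512
front edge 174.1306260531879 (172)
scene 3693 deg 58.6215369729562 offset(26) 30.834302194915512
front edge 170.92536453894007 (172)
```

View pics/f.png

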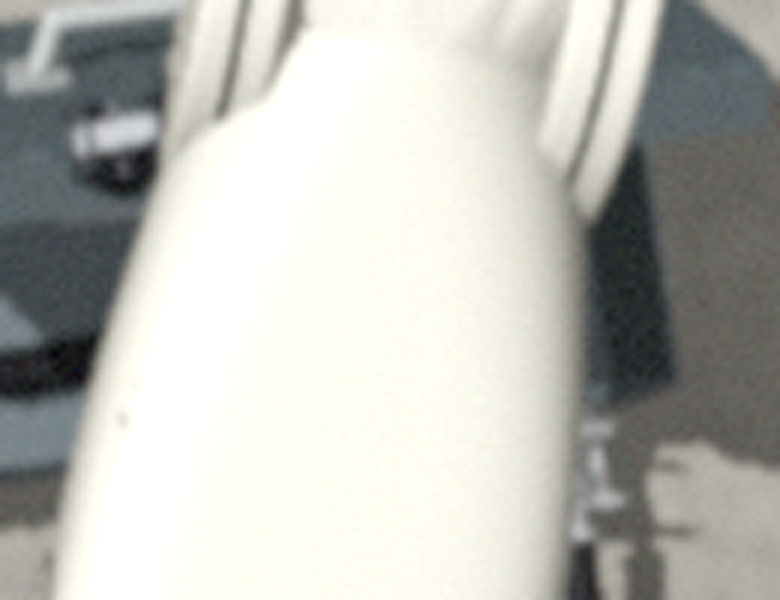

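The lid stands open with the finger at about (120,150), and the pin still lies in the bracket at about (585,540). One more hold to check that it stays put, then I'll hand in.

Request:
apply_moves --pt "0 0 0 0 3" --pt "0 0 0 0 3" --pt "0 0 0 0 3" --pt "0 0 0 0 3" --pt "0 0 0 0 3" --pt "0 0 0 0 3" --pt "0 0 0 0 3" --pt "0 0 0 0 3"

```text
time_s: 19.55
tcp_pos: [0.6849, -0.1084, 0.4403]
eef_rot: [-0.001, -0.07, 0.998, -0.001]
force: [5.2, -0.9, -15.0]
opening: 0.0373
gripper_force: 126.2
```

```bash
python3 ang2.py && python3 -c "
from station import *
print(job_done())"
```

```text
19.55 [  5.2  -0.9 -15. ] 126.23715586960316 [-0.156  0.665  0.755  1.661 -0.003 -0.296]
top 918 deg 58.71953133512561 offset(26) 27.626319963256513
front edge 173.7865946404952 (172)
scene 3705 deg 58.593799770246264 offset(26) 30.845970122016368
front edge 170.76901192155847 (172)
the job is handed in; nothing more can be done
None
```

I handed the job in at about 20 s: the pin lies in the bracket, let go, and the gripper holds the lid by its lip at about 59°, steady over the last second; no verdict came back.

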